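# Fetch a reagent bottle from a push-to-open cabinet

### The job

Get the cream reagent bottle with the blue cap out of the little bench cabinet: its handleless door has a push-to-open catch, so press the door in fully at the blue mark, let go so that it springs ajar, then swing it open to about a right angle or more and leave it open. The bottles ride in the rack on the inside of the door; lift the cream one out and stand it upright in the grey spill tray, leaving the brown bottle in its rack and the wash bottle and tape roll where they are.

Things in the scene. Friction and masses are not known exactly. Their poses are not given: they have to be found in the camera images.
- door (a joint): Door angle, rad: 0 shut, grows as the free edge swings towards the robot, stop 1.75. Push-to-open catch: pressed in at the mark to the stop, 8 mm (-0.035 rad; 5 to 12 N), it lets go for good (6 mm may do), and as the finger backs off the door springs to 0.35 to 0.45 within 1.2 s. From there it turns freely (about 0.1 N m) and stays where it is left.
- door_hinge (a point): Point on the door's upright hinge axis at worktop height; the hinge is at the door's left end as seen by the robot. Axes turn with the door: +x is its inner (rack) side, -y runs from hinge to free edge, z up. Grey panel: x -15 to -1 mm, y -256 to 0, z 4 to 130. Opening turns it clockwise seen from above.
- hook_spot (a point): Point on the door's inner face near the free edge, 240 mm from the hinge axis, 100 mm above the worktop; axes as door_hinge. From y = -205 mm to the free edge the inner face is clear of rack and bottles above z = 40 mm: once ajar there is a gap of about 80 mm to the cabinet, where fingers can come down from above and push the door on (along -x).
- cabinet: White bench cabinet, fixed, 125 mm deep (x), 262 mm wide (y), 130 mm high; origin at the centre of its underside; the door covers its front, towards -x, and swings out over the worktop.
- press_mark (a point): Centre of the round blue press mark (28 mm) on the door's outer face, 232 mm from the hinge axis (24 mm from the free edge) and 100 mm above the worktop; 30 mm below the door's and cabinet's top. Axes as door_hinge: press along +x.
- rack (a point): Middle of the floor of the white rack on the door's inner face, 22 mm above the worktop; axes as door_hinge. Two pockets side by side along y with centres at y = +45 and -45 mm, each about 85 mm along y and 72 mm deep in x, open above, walls 30 mm above the rack floor; the door's inner face is at x = -37 mm.
- cream_bottle: Cream reagent bottle with blue cap, the one to fetch, in either pocket. 52 mm across, 86 mm high; origin at the centre of its underside, z up. Body up to 72 mm with a tapering shoulder; cap 30 mm across from 70 to 86 mm, fixed, good to grip. 0.33 kg (varies).
- brown_bottle: Brown reagent bottle with black cap in the other pocket, to be left there. 60 mm across, 92 mm high, cap 34 mm across; origin at the centre of its underside.
- tray: Grey square spill tray fixed to the worktop, 110 x 110 mm outside, walls 4 mm thick and 18 mm high, floor about 4 mm thick; origin at the centre of its underside, sides along its x and y.
- wash_bottle: Bystander: cream wash bottle with blue cap and bent spout, 207 mm high, 68 mm across; origin at the underside.
- tape_roll: Bystander: beige roll of tape lying flat, 73 mm across, 19 mm high; origin at the centre of its underside.

How it is judged:
By the outcome, as a careful person would: the job done as asked, in the order asked, and still so for the second after the job is handed in, with the robot touching nothing.
It also fails if it takes over 67 s, if anything falls off the work surface, if the arm or the gripper's body presses on something with over 40 N, if the wrist force passes 120 N, or if a joint passes its speed limit or range.

### The arm

A 7-joint arm with a two-finger parallel gripper is mounted at the origin on a cart in front of the work surface, level with it; the furniture and walls round the work are solid. World frame = base frame: x ahead of the robot, y to its left, z up, the work surface at z = 0. Lengths are in mm, angles in degrees, forces in N, time in s.
With the tool pointing down it reaches from about 425 to 875 mm from the base axis. Payload 4.7 kg.
Tool frame: the origin (TCP) lies at the very end of the fingers, on their centre line; the grasp point (between the pads) lies bot.grip_depth behind it (bot.grip_depth is the distance from the TCP to the grasp point, in mm); y points along the fingers, x is the direction in which the jaws open and shut, and the axes are right-handed (so a half turn about y gives the same grasp; the last joint's range is limited). The gripper opens to 87 mm and grips with 3 to 60 N. Pads are 19 mm wide; open, the fingers measure 117 mm over their backs; the gripper's body (75 mm by 190 mm) begins 51 mm behind the grasp point.
Start: joints at [-66.687, 18.392, -4.016, 83.108, 1.295, 78.541, -3.26], TCP at [248.833, 600.506, 222.587] pointing down, gripper open.
Joint ranges: [-163.93, 163.93], [-17.29, 119.83], [-79.2, 71.16], [3.27, 140.29], [-89.18, 269.18], [5.43, 117.66], [-154.24, 154.24]. Speed limits (degrees/s): [147.25, 147.25, 180, 180, 180, 180, 180].

### API

Orientations are given as [roll, pitch, yaw] about the fixed x, y, z axes, in that order (R = Rz(yaw) Ry(pitch) Rx(roll)).
In Python, from workcell import sense, viewer, bot gives the robot as it stands. The module is installed in compiled form; this text tells all that it offers.
- The arm moves only by the tool play_rows, never from a script. Its argument "deltas" is a list of rows, each an object with "fingers": the closure, from 0 (fully open) to 1 (shut); "dp": the shift along the world's x, y, z in units of 20 cm (1.0 is 20 cm), a list of three; "rot": the turn, a rotation vector about the world's x, y, z in units of 180 degrees (1.0 is 180 degrees), a list of three. In form: [{"fingers": fingers, "dp": [dx, dy, dz], "rot": [ax, ay, az]}, ...]. A call has 1 to 20 rows; each row is the pose to reach, as a shift and turn from the pose commanded when the call began, turning the shorter way round; what a row does not reach only later rows make up. A row lasts 1/8 s, in which the tool goes at most 62.5 mm and 10.7 degrees, less where a joint would pass 70% of its speed; a pose out of reach is approached as far as the arm can. A call with a number of a shift or a turn outside -1 to 1 is refused whole. A call with a gripper value outside its range is refused whole. The fingers move at their own pace and stop on an object; "grip_force" is the grip in N (left out, the last holds). Time passes only in rows, so rows that repeat a pose let the fingers close. It gives the time, the measured TCP pose, the force and the opening at its end, in the units of the state.
- sense(): the state, without advancing time (a new reading comes with each control period).
- viewer.capture(name): name is "side" or "top" or "wrist"; returns a dict with "pixels" (400x640x3 uint8, red, green, blue), "camera_matrix" (3x3 intrinsics, pixels), "rvec" (rotation vector, rad) and "tvec" (3), from world to camera coordinates, as OpenCV has them; the wrist camera has in their place "tool_from_camera" (4x4, takes a point from camera to tool coordinates, whose origin is the TCP and whose axes are the tool frame's). Camera axes: x right, y down, z forward; pixel columns grow to the right and rows downward; lengths in mm; the calibration is good to about 2 mm. A picture is of the moment at which its call begins: read the wrist's pose just before it. There is no depth.
- bot.close_job(): hands the job in, once; it reports no verdict.
Trained networks look in the newest picture that a camera, given by its name, has taken for a name from the list of things; names that differ only in an ending like _2 or _b are one class to them, and where a whole thing is asked for, a point or a joint stands for the part that bears it (a point fixed in the world has none). Each returns a list of dicts, best first, with "conf" (0 to 1); they miss things now and then, are a little off and sometimes report something else, mostly with a low value. They report only what shows in the picture. A call takes as long as a camera call.
- viewer.search_frame(camera, thing): "at" ([x, y, z] in mm, in the coordinates of the camera as it stood for that picture, good to about 4 mm: the middle of the surface that is visible of it).
- viewer.masks_of(camera, thing): "pixels" (400x640 bool, what is visible of it).
The state is a dict: "time_s": time; "joint_positions": joint angles; "qd": joint speeds; "joint_efforts": joint torques, N m; "eef_pos": TCP position; "tcp_rot": TCP orientation; "contact_force": force on the tool from outside, world axes, zero at the start; "wrist_torque": the same for the moment, N m; "finger_gap": finger opening in mm.
Only numpy, scipy, OpenCV 4.12 (cv2) and the standard library are available. Lean on these libraries where they do the work, as an engineer would, in place of code of your own. Each camera call takes 0.05 s, during which the arm holds its last target. There are 200 camera calls.

## Working session

There is one attempt and no reset: what is moved stays moved. The work goes in short steps, Python scripts to look and compute and a tool call to move; the robot and the scene stay as the last step left them, time stands still between calls to the robot, and variables do not carry over. Pictures are saved under pics/ and viewed, about 8 in all and at most 12, crops included, and the job is handed in when it is done.

Besides the shell and the picture viewer there is one more tool, called after "Request:" as name(argument=value, ...) on one line, values as JSON. play_rows: Moves the arm, as the interface text tells. Shifts and turns lie within -1 to 1; 1 stands for 20 cm of shift or 180 degrees of turn. Its arguments: {"type":"object","properties":{"deltas":{"type":"array"},"grip_force":{"type":"number"}},"required":["deltas"]}

```bash
mkdir -p pics; cat > h.py <<'E'
import numpy as np, cv2
from scipy.spatial.transform import Rotation as R
from workcell import sense, viewer, bot
def cap(n, save=None):
    s=sense(); c=viewer.capture(n); K=np.array(c["camera_matrix"],float)
    if n=="wrist":
        T=np.eye(4); T[:3,:3]=R.from_euler('xyz',s["tcp_rot"],degrees=True).as_matrix(); T[:3,3]=s["eef_pos"]
        W=T@np.array(c["tool_from_camera"])
    else:
        M=cv2.Rodrigues(np.array(c["rvec"],float))[0]; W=np.eye(4); W[:3,:3]=M.T; W[:3,3]=-M.T@np.array(c["tvec"],float).ravel()
    if save: cv2.imwrite("pics/"+save,c["pixels"][:,:,::-1])
    return c["pixels"],K,W
def ray(K,W,u,v):
    d=W[:3,:3]@np.linalg.inv(K)@[u,v,1]; return W[:3,3],d/np.linalg.norm(d)
def atz(K,W,u,v,z):
    o,d=ray(K,W,u,v); return o+d*(z-o[2])/d[2]
def tri(rs):
    A=sum(np.eye(3)-np.outer(d,d) for o,d in rs); b=sum((np.eye(3)-np.outer(d,d))@o for o,d in rs); return np.linalg.solve(A,b)
def proj(K,W,p):
    q=K@(W[:3,:3].T@(np.array(p,float)-W[:3,3])); return q[:2]/q[2]
def find(n,W,things):
    for t in things:
        for r in viewer.search_frame(n,t)[:2]:
            print(n,t,round(r["conf"],2),np.round(W[:3,:3]@r["at"]+W[:3,3]))
E
python3 - <<'E'
from h import *
print({k:np.round(v,2) for k,v in sense().items()},bot.grip_depth)
ims=[]
for n in("side","top"):
    p,K,W=cap(n); ims.append(p); print(n,W[:3,3].round())
    find(n,W,["cabinet","door","press_mark","cream_bottle","brown_bottle","tray","wash_bottle","tape_roll"])
cv2.imwrite("pics/a.png",ims[0][:,:,::-1]);cv2.imwrite("pics/b.png",ims[1][:,:,::-1])
E
```

```text
{'time_s': np.float64(0.0), 'joint_positions': array([-66.69,  18.44,  -4.02,  83.18,   1.3 ,  78.54,  -3.26]), 'qd': array([ 0.03, -0.07, -0.  ,  0.09, -0.03, -0.03,  0.06]), 'joint_efforts': array([-0.000e+00, -4.913e+01, -4.000e-01, -3.125e+01, -6.000e-02,
        4.000e-02,  0.000e+00]), 'eef_pos': array([248.65, 599.96, 221.47]), 'tcp_rot': array([-90.01,   0.11,  67.5 ]), 'contact_force': array([ 0.57, -0.87,  0.45]), 'wrist_torque': array([ 0.  ,  0.03, -0.03]), 'finger_gap': np.float64(87.08)} 18.700000000000003
side [511. 384. 760.]
side cabinet 0.62 [712.  57. 130.]
side cabinet 0.58 [ 631. -307.   22.]
side door 0.88 [650.  33. 124.]
side press_mark 0.9 [651.  28. 124.]
side cream_bottle 0.15 [648.  32. 117.]
side tray 0.77 [ 518. -276.    6.]
side wash_bottle 0.62 [ 736. -326.  107.]
side tape_roll 0.74 [ 629. -307.   21.]
top [ 427.  -96. 1119.]
top cabinet 0.77 [709.   6. 129.]
top door 0.97 [655.   2. 104.]
top press_mark 0.61 [652.  -1. 102.]
top tray 0.82 [ 522. -279.    4.]
top wash_bottle 0.65 [ 735. -338.  134.]
top tape_roll 0.9 [ 630. -310.   23.]
```

View pics/a.png

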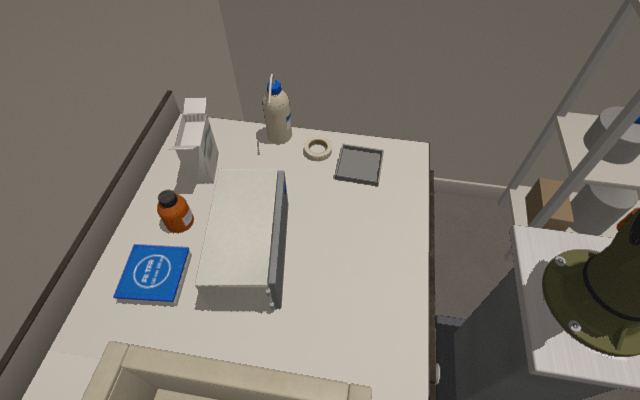

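View pics/b.png

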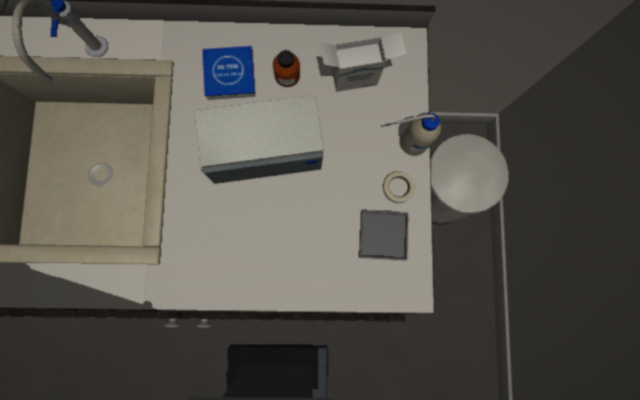

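The side view shows the cabinet at about (245,235), with the door's edge at x≈280 and a bit of the blue mark at (284,187). The top view shows the cabinet slightly turned, with the mark at (312,161), the tray at (384,235), the tape at (399,187) and the wash bottle at (422,133). I'll crop both closer to measure them.

```bash
python3 - <<'E'
from h import *
d={}
for n in("side","top"):
    p,K,W=cap(n); d[n]=(p,K,W)
    q=p.astype(int); m=((q[:,:,2]-q[:,:,0])>50).astype(np.uint8)
    c,l,s,ce=cv2.connectedComponentsWithStats(m)
    for i in range(1,c):
        if s[i,4]>8: print(n,s[i],ce[i].round(1), atz(K,W,*ce[i],100).round())
    for t in("cabinet","door","tray","tape_roll"):
        r=viewer.masks_of(n,t)
        if r:
            mm=r[0]["pixels"].astype(np.uint8); cc=max(cv2.findContours(mm,0,2)[0],key=cv2.contourArea)[:,0,:]
            z={"cabinet":130,"door":130,"tray":18,"tape_roll":19}[t]
            w=np.array([atz(K,W,*x,z)[:2] for x in cc],np.float32); b=cv2.minAreaRect(w)
            print(n,t,np.round(b[0]),np.round(b[1]),round(b[2],1), 'px', cv2.approxPolyDP(cc,3,True).reshape(-1,2).tolist())
a=cv2.resize(d["top"][0][85:195,185:335],(800,587),interpolation=2)
cv2.imwrite("pics/c.png",a[:,:,::-1])
E
```

```text
side [272  80   9  14 103] [276.1  87.3] [ 763. -427.  100.]
side [267  82   3   6  11] [267.7  84.4] [ 788. -435.  100.]
side [635 116   5   7  21] [637.7 119.9] [-146. -450.  100.]
side [284 183   2  10  11] [284.4 187.6] [ 669. -102.  100.]
side [ 113  244   75   58 2977] [151.8 273. ] [866. 130. 100.]
side cabinet [712.  31.] [155. 309.] 9.3 px [[283, 170], [219, 170], [194, 282], [211, 310], [281, 307], [287, 226]]
side door [649.  23.] [ 27. 296.] 9.0 px [[283, 171], [279, 172], [268, 279], [277, 308], [281, 306], [287, 218]]
side tray [ 519. -269.] [127. 110.] 87.5 px [[342, 144], [335, 179], [376, 185], [383, 151]]
side tape_roll [ 631. -302.] [71. 81.] 9.3 px [[305, 142], [305, 153], [311, 159], [322, 160], [331, 153], [331, 144], [325, 138], [314, 137]]
top [ 51   0  12  14 117] [56.4  5. ] [1020.  480.  100.]
top [51 20  7 16 84] [53.7 27.3] [966. 481. 100.]
top [ 203   46   51   50 2271] [227.8  70.7] [873.  86. 100.]
top [423 115  17  15 151] [430.9 122.7] [ 762. -370.  100.]
top cabinet [708.   7.] [167. 262.] 9.2 px [[314, 96], [198, 111], [201, 170], [218, 182], [319, 169], [322, 144]]
top door [646.  -3.] [ 42. 251.] 8.3 px [[321, 153], [219, 164], [203, 170], [215, 183], [305, 172], [320, 167]]
top tray [ 518. -275.] [113. 112.] 88.3 px [[362, 210], [359, 255], [405, 259], [407, 214]]
top tape_roll [ 630. -310.] [70. 72.] 72.3 px [[395, 172], [387, 177], [383, 190], [388, 199], [401, 202], [410, 196], [412, 181], [408, 175]]
```

View pics/c.png

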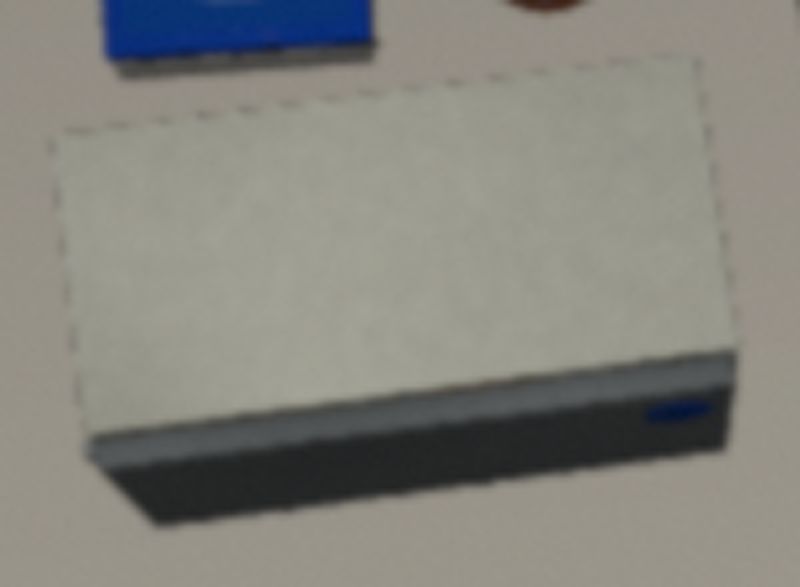

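The crop shows the mark at (678,411). The cabinet's top corners are at (62,133), (697,58), (735,350) and (88,432), and the door's outer top edge runs from (105,466) to (735,387).

```bash
python3 - <<'E'
from h import *
p,K,W=cap("top"); p2,K2,W2=cap("side")
f=lambda x,y:(185+(x+.5)/5.333-.5,85+(y+.5)/5.333-.5)
P={}
for k,x in dict(bl=(62,133),br=(697,58),fr=(735,350),fl=(88,432),dl=(105,466),dr=(735,387)).items():
    P[k]=atz(K,W,*f(*x),130); print(k,P[k].round(1))
for a,b in(("bl","br"),("fl","fr"),("dl","dr"),("br","fr"),("bl","fl")):
    v=(P[b]-P[a])[:2]; print(a,b,np.linalg.norm(v).round(1),np.degrees(np.arctan2(v[1],v[0])).round(1))
m=f(678,411); print("mark z100",atz(K,W,*m,100).round(1))
print("tri mark",tri([ray(K,W,*m),ray(K2,W2,284.4,187.6)]).round(1))
E
```

```text
bl [769.8 143.9 130. ]
br [ 807.8 -110.7  130. ]
fr [ 685.9 -127.8  130. ]
fl [647.2 127.  130. ]
dl [633.6 119.6 130. ]
dr [ 670.7 -128.   130. ]
bl br 257.5 -81.5
fl fr 257.7 -81.4
dl dr 250.4 -81.5
br fr 123.1 -172.1
bl fl 123.8 -172.1
mark z100 [ 667.5 -105.7  100. ]
tri mark [ 669.1 -105.7   95.6]
```

Request:
play_rows(deltas=[{"fingers": 1, "dp": [0.456, -0.8925, 0], "rot": [0, 0, -0.082]}, {"fingers": 1, "dp": [0.456, -0.8925, 0], "rot": [0, 0, -0.082]}, {"fingers": 1, "dp": [0.456, -0.8925, 0], "rot": [0, 0, -0.082]}, {"fingers": 1, "dp": [0.456, -0.8925, 0], "rot": [0, 0, -0.082]}], grip_force=20)

```text
time_s: 2.0
eef_pos: [343.4, 417.6, 223.1]
tcp_rot: [-90.1, -0.0, 52.3]
contact_force: [-0.3, 0.4, 0.5]
finger_gap: 54.8
```

Request:
play_rows(deltas=[{"fingers": 1, "dp": [0.456, -0.8925, 0], "rot": [0, 0, -0.082]}, {"fingers": 1, "dp": [0.456, -0.8925, 0], "rot": [0, 0, -0.082]}, {"fingers": 1, "dp": [0.456, -0.8925, 0], "rot": [0, 0, -0.082]}, {"fingers": 1, "dp": [0.456, -0.8925, 0], "rot": [0, 0, -0.082]}])

```text
time_s: 2.5
eef_pos: [433.3, 239.9, 223.1]
tcp_rot: [-90.0, -0.1, 37.6]
contact_force: [0.3, -0.0, 0.7]
finger_gap: 14.6
```

Request:
play_rows(deltas=[{"fingers": 1, "dp": [0.456, -0.8925, 0], "rot": [0, 0, -0.082]}, {"fingers": 1, "dp": [0.456, -0.8925, 0], "rot": [0, 0, -0.082]}, {"fingers": 1, "dp": [0.456, -0.8925, 0], "rot": [0, 0, -0.082]}, {"fingers": 1, "dp": [0.456, -0.8925, 0], "rot": [0, 0, -0.082]}])

```text
time_s: 3.0
eef_pos: [524.0, 61.7, 222.9]
tcp_rot: [-90.1, -0.0, 22.9]
contact_force: [0.4, -0.8, -0.4]
finger_gap: 0.5
```

Request:
play_rows(deltas=[{"fingers": 1, "dp": [0.456, -0.8925, 0], "rot": [0, 0, -0.082]}, {"fingers": 1, "dp": [0.456, -0.8925, 0], "rot": [0, 0, -0.082]}, {"fingers": 1, "dp": [0.456, -0.8925, 0], "rot": [0, 0, -0.082]}, {"fingers": 1, "dp": [0.456, -0.8925, 0], "rot": [0, 0, -0.082]}])

```text
time_s: 3.5
eef_pos: [614.6, -116.1, 222.0]
tcp_rot: [-90.1, 0.0, 8.3]
contact_force: [0.6, -0.1, 0.7]
finger_gap: 0.6
```

Request:
play_rows(deltas=[{"fingers": 1, "dp": [0, 0, -0.3], "rot": [0, 0, 0]}, {"fingers": 1, "dp": [0, 0, -0.6], "rot": [0, 0, 0]}, {"fingers": 1, "dp": [0, 0.005, -0.65], "rot": [0, 0, 0]}, {"fingers": 1, "dp": [0.1, 0.02, -0.65], "rot": [0, 0, 0]}, {"fingers": 1, "dp": [0.148, 0.03, -0.65], "rot": [0, 0, 0]}, {"fingers": 1, "dp": [0.148, 0.03, -0.65], "rot": [0, 0, 0]}])

```text
time_s: 4.25
eef_pos: [644.7, -106.2, 94.1]
tcp_rot: [-90.0, -0.1, 8.6]
contact_force: [-0.1, 1.3, 0.4]
finger_gap: 0.5
```

Request:
play_rows(deltas=[{"fingers": 1, "dp": [0.02, 0.003, 0], "rot": [0, 0, 0]}, {"fingers": 1, "dp": [0.035, 0.005, 0], "rot": [0, 0, 0]}, {"fingers": 1, "dp": [0.035, 0.005, 0], "rot": [0, 0, 0]}])

```text
time_s: 4.62
eef_pos: [650.3, -106.5, 92.7]
tcp_rot: [-90.0, -0.0, 8.4]
contact_force: [-0.0, -0.2, 0.1]
finger_gap: 0.4
```

Request:
play_rows(deltas=[{"fingers": 1, "dp": [0.015, 0.002, 0], "rot": [0, 0, 0]}, {"fingers": 1, "dp": [0.03, 0.004, 0], "rot": [0, 0, 0]}, {"fingers": 1, "dp": [0.03, 0.004, 0], "rot": [0, 0, 0]}])

```text
time_s: 5.0
eef_pos: [656.3, -105.7, 92.5]
tcp_rot: [-90.0, 0.0, 8.5]
contact_force: [-0.1, 0.4, 0.0]
finger_gap: 0.4
```

Request:
play_rows(deltas=[{"fingers": 1, "dp": [0.01, 0.001, 0], "rot": [0, 0, 0]}, {"fingers": 1, "dp": [0.02, 0.003, 0], "rot": [0, 0, 0]}, {"fingers": 1, "dp": [0.02, 0.003, 0], "rot": [0, 0, 0]}])

```text
time_s: 5.38
eef_pos: [659.4, -105.4, 92.4]
tcp_rot: [-90.0, 0.1, 8.4]
contact_force: [-4.4, -0.3, 0.8]
finger_gap: 0.0
```

Contact at about x=658. I'll press on toward the stop.

Request:
play_rows(deltas=[{"fingers": 1, "dp": [0.01, 0.0015, 0], "rot": [0, 0, 0]}, {"fingers": 1, "dp": [0.02, 0.003, 0], "rot": [0, 0, 0]}, {"fingers": 1, "dp": [0.02, 0.003, 0], "rot": [0, 0, 0]}])

```text
time_s: 5.75
eef_pos: [663.7, -104.9, 92.4]
tcp_rot: [-90.0, 0.1, 8.4]
contact_force: [-4.8, -1.7, 0.9]
finger_gap: 0.2
```

Request:
play_rows(deltas=[{"fingers": 1, "dp": [0.0075, 0.001, 0], "rot": [0, 0, 0]}, {"fingers": 1, "dp": [0.0125, 0.002, 0], "rot": [0, 0, 0]}, {"fingers": 1, "dp": [0.0125, 0.002, 0], "rot": [0, 0, 0]}])

```text
time_s: 6.12
eef_pos: [664.8, -104.8, 92.3]
tcp_rot: [-90.0, 0.2, 8.4]
contact_force: [-8.3, -0.3, 3.5]
finger_gap: 0.5
```

Request:
play_rows(deltas=[{"fingers": 1, "dp": [0.01, 0.0015, 0], "rot": [0, 0, 0]}, {"fingers": 1, "dp": [0.015, 0.002, 0], "rot": [0, 0, 0]}, {"fingers": 1, "dp": [0.015, 0.002, 0], "rot": [0, 0, 0]}])

```text
time_s: 6.5
eef_pos: [664.9, -104.7, 92.2]
tcp_rot: [-89.9, 0.6, 8.4]
contact_force: [-17.7, 0.6, 8.8]
finger_gap: 0.3
```

The door is at the stop: the force climbs and nothing moves. Backing off.

Request:
play_rows(deltas=[{"fingers": 1, "dp": [-0.25, -0.04, 0], "rot": [0, 0, 0]}, {"fingers": 1, "dp": [-0.5, -0.08, 0], "rot": [0, 0, 0]}, {"fingers": 1, "dp": [-0.75, -0.12, 0.2], "rot": [0, 0, 0]}, {"fingers": 1, "dp": [-0.9, -0.14, 0.5], "rot": [0, 0, 0]}, {"fingers": 1, "dp": [-0.9, -0.14, 0.6], "rot": [0, 0, 0]}, {"fingers": 1, "dp": [-0.9, -0.14, 0.6], "rot": [0, 0, 0]}, {"fingers": 1, "dp": [-0.9, -0.14, 0.6], "rot": [0, 0, 0]}, {"fingers": 1, "dp": [-0.9, -0.14, 0.6], "rot": [0, 0, 0]}, {"fingers": 1, "dp": [-0.9, -0.14, 0.6], "rot": [0, 0, 0]}, {"fingers": 1, "dp": [-0.9, -0.14, 0.6], "rot": [0, 0, 0]}])

```text
time_s: 7.75
eef_pos: [489.6, -131.7, 212.0]
tcp_rot: [-90.0, 0.1, 8.5]
contact_force: [0.4, -0.5, -0.8]
finger_gap: 0.0
```

```bash
python3 - <<'E'
from h import *
print(np.round(sense()["eef_pos"]))
p,K,W=cap("top"); find("top",W,["door","cream_bottle","brown_bottle"])
p2,K2,W2=cap("side"); find("side",W2,["door","cream_bottle","brown_bottle"])
a=cv2.resize(p[85:245,185:345],(560,560),interpolation=2)
b=cv2.resize(p2[140:320,190:330],(435,560),interpolation=2)[:, :240]
cv2.imwrite("pics/d.png",np.hstack([a,b])[:,:,::-1])
# predicted door outer top edge for several angles
h=np.array([648.4,126.])
for t in(.35,.4,.45):
    y=np.radians(8.4)-t; ux=np.array([np.cos(y),np.sin(y)]); uy=np.array([-ux[1],ux[0]])
    for q in((-15,-256),(-1,-256),(-15,0)):
        w=h+q[0]*ux+q[1]*uy; print(t,q,w.round(),(3.5*(proj(K,W,[*w,130])-[185,85])).round())
E
```

```text
[ 490. -132.  212.]
top door 0.94 [624.   9.  70.]
top door 0.25 [643. -39.  93.]
top cream_bottle 0.8 [655.  47.  84.]
top cream_bottle 0.34 [644. -41.  94.]
top brown_bottle 0.78 [644. -39.  94.]
side door 0.8 [612.  21.  92.]
side cream_bottle 0.56 [656.  65.  83.]
side brown_bottle 0.59 [653. -18.  90.]
0.35 (-15, -256) [ 582. -122.] [469. 397.]
0.35 (-1, -256) [ 596. -125.] [474. 374.]
0.35 (-15, 0) [634. 129.] [ 52. 304.]
0.4 (-15, -256) [ 570. -118.] [462. 417.]
0.4 (-1, -256) [ 583. -122.] [468. 395.]
0.4 (-15, 0) [634. 130.] [ 51. 304.]
0.45 (-15, -256) [ 558. -114.] [455. 437.]
0.45 (-1, -256) [ 571. -118.] [462. 415.]
0.45 (-15, 0) [634. 130.] [ 49. 303.]
```

View pics/d.png

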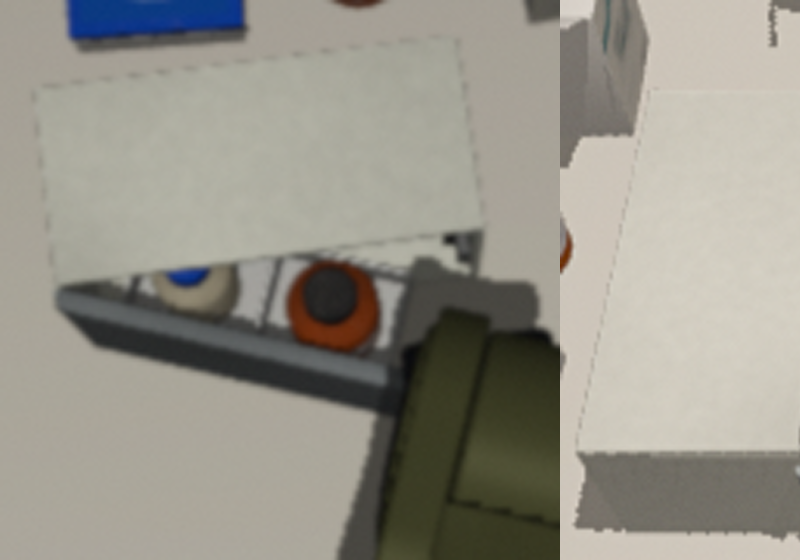

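The door is ajar at about 0.37 rad. Its top edge runs from (62,305) to (385,382) in the crop. The cream bottle's cap is at (188,272), in the pocket nearer the hinge, and the brown cap is at (330,294). Next I'll go in behind the door and work out the push arc.

Request:
play_rows(deltas=[{"fingers": 1, "dp": [0.25, 0.04, 0], "rot": [0, 0, 0]}, {"fingers": 1, "dp": [0.5, 0.08, 0], "rot": [0, 0, 0]}, {"fingers": 1, "dp": [0.735, 0.1, 0], "rot": [0, 0, 0]}, {"fingers": 1, "dp": [0.735, 0.1, 0], "rot": [0, 0, 0]}, {"fingers": 1, "dp": [0.735, 0.1, -0.2], "rot": [0, 0, 0]}, {"fingers": 1, "dp": [0.735, 0.1, -0.4], "rot": [0, 0, 0]}, {"fingers": 1, "dp": [0.735, 0.1, -0.6], "rot": [0, 0, 0]}, {"fingers": 1, "dp": [0.735, 0.1, -0.67], "rot": [0, 0, 0]}, {"fingers": 1, "dp": [0.735, 0.1, -0.67], "rot": [0, 0, 0]}])

```text
time_s: 9.28
eef_pos: [636.1, -111.8, 78.6]
tcp_rot: [-90.0, 0.0, 8.4]
contact_force: [0.0, 0.2, -0.0]
finger_gap: 1.0
```

```bash
python3 - <<'E'
from h import *
s=np.array(sense()["eef_pos"]); print(s.round(1),np.round(sense()["contact_force"],1))
h=np.array([648.4,126.]); prev=s[:2]; base=s[:2]
for i,t in enumerate(np.linspace(.4,1.66,15)):
    y=np.radians(8.4)-t; ux=np.array([np.cos(y),np.sin(y)]); uy=np.array([-ux[1],ux[0]])
    w=h+13*ux-219*uy
    if i==8: base=prev
    print(i,round(t,2),w.round(),((w-base)/200).round(3)); prev=w
E
```

```text
[ 636.1 -111.8   78.6] [ 0.   0.2 -0. ]
0 0.4 [606. -89.] [-0.15   0.113]
1 0.49 [587. -85.] [-0.246  0.136]
2 0.58 [568. -78.] [-0.34   0.168]
3 0.67 [550. -70.] [-0.43   0.208]
4 0.76 [533. -61.] [-0.516  0.256]
5 0.85 [517. -49.] [-0.597  0.312]
6 0.94 [501. -37.] [-0.674  0.375]
7 1.03 [487. -23.] [-0.744  0.444]
8 1.12 [475.  -8.] [-0.064  0.075]
9 1.21 [463.   8.] [-0.12   0.156]
10 1.3 [453.  25.] [-0.17   0.242]
11 1.39 [445.  43.] [-0.211  0.331]
12 1.48 [439.  62.] [-0.244  0.424]
13 1.57 [434.  81.] [-0.269  0.52 ]
14 1.66 [431. 100.] [-0.284  0.617]
```

Request:
play_rows(deltas=[{"fingers": 1, "dp": [-0.08, 0.06, 0], "rot": [0, 0, 0]}, {"fingers": 1, "dp": [-0.15, 0.11, 0], "rot": [0, 0, 0]}, {"fingers": 1, "dp": [-0.2, 0.125, 0], "rot": [0, 0, 0]}, {"fingers": 1, "dp": [-0.25, 0.136, 0], "rot": [0, 0, 0]}, {"fingers": 1, "dp": [-0.34, 0.168, 0], "rot": [0, 0, 0]}, {"fingers": 1, "dp": [-0.43, 0.208, 0], "rot": [0, 0, 0]}, {"fingers": 1, "dp": [-0.516, 0.256, 0], "rot": [0, 0, 0]}, {"fingers": 1, "dp": [-0.597, 0.312, 0], "rot": [0, 0, 0]}, {"fingers": 1, "dp": [-0.674, 0.375, 0], "rot": [0, 0, 0]}, {"fingers": 1, "dp": [-0.744, 0.444, 0], "rot": [0, 0, 0]}])

```text
time_s: 10.52
eef_pos: [488.2, -23.2, 79.4]
tcp_rot: [-90.0, -0.1, 8.4]
contact_force: [1.1, 0.2, 0.7]
finger_gap: 0.5
```

Request:
play_rows(deltas=[{"fingers": 1, "dp": [-0.064, 0.075, 0], "rot": [0, 0, 0]}, {"fingers": 1, "dp": [-0.12, 0.156, 0], "rot": [0, 0, 0]}, {"fingers": 1, "dp": [-0.17, 0.242, 0], "rot": [0, 0, 0]}, {"fingers": 1, "dp": [-0.211, 0.331, 0], "rot": [0, 0, 0]}, {"fingers": 1, "dp": [-0.244, 0.424, 0], "rot": [0, 0, 0]}, {"fingers": 1, "dp": [-0.258, 0.475, 0], "rot": [0, 0, 0]}, {"fingers": 1, "dp": [-0.269, 0.52, 0], "rot": [0, 0, 0]}, {"fingers": 1, "dp": [-0.277, 0.57, 0], "rot": [0, 0, 0]}, {"fingers": 1, "dp": [-0.284, 0.617, 0], "rot": [0, 0, 0]}, {"fingers": 1, "dp": [-0.284, 0.617, 0], "rot": [0, 0, 0]}])

```text
time_s: 11.78
eef_pos: [430.8, 101.3, 78.4]
tcp_rot: [-90.0, 0.0, 8.5]
contact_force: [0.0, -0.1, 0.7]
finger_gap: 0.4
```

Request:
play_rows(deltas=[{"fingers": 1, "dp": [0, -0.12, 0], "rot": [0, 0, 0]}, {"fingers": 1, "dp": [0, -0.12, 0.3], "rot": [0, 0, 0]}, {"fingers": 1, "dp": [0, -0.12, 0.6], "rot": [0, 0, 0]}, {"fingers": 0.3, "dp": [0.1, -0.35, 0.85], "rot": [0, 0, 0]}, {"fingers": 0.3, "dp": [0.3, -0.55, 0.85], "rot": [0, 0, 0]}, {"fingers": 0.3, "dp": [0.4, -0.6, 0.85], "rot": [0, 0, 0]}, {"fingers": 0.3, "dp": [0.4, -0.6, 0.85], "rot": [0, 0, 0]}, {"fingers": 0.3, "dp": [0.4, -0.6, 0.85], "rot": [0, 0, 0]}])

```text
time_s: 12.78
eef_pos: [510.2, -18.8, 248.0]
tcp_rot: [-90.0, 0.1, 8.5]
contact_force: [-1.1, 0.3, 0.1]
finger_gap: 42.6
```

```bash
python3 - <<'E'
from h import *
s=sense(); print(np.round(s["eef_pos"]),s["finger_gap"])
ims=[];rs=[]
for n in("side","top","wrist"):
    p,K,W=cap(n); ims.append(p); print(n,W[:3,3].round())
    find(n,W,["door","cream_bottle","brown_bottle"])
    r=viewer.masks_of(n,"cream_bottle")
    if r:
        q=p.astype(int); m=r[0]["pixels"]&((q[:,:,2]-q[:,:,0])>35)
        if m.sum()>5:
            v,u=np.nonzero(m); print(n,"cap px",u.mean().round(1),v.mean().round(1),m.sum(),atz(K,W,u.mean(),v.mean(),108).round(1)); rs.append(ray(K,W,u.mean(),v.mean()))
if len(rs)>1: print("tri",tri(rs).round(1))
a=cv2.resize(ims[1][85:265,185:345],(400,450),interpolation=2)
b=cv2.resize(ims[2],(400,250)); c=cv2.resize(ims[0][130:330,190:350],(250,200))
o=np.zeros((450,800,3),np.uint8); o[:,:400]=a;o[:250,400:]=b;o[250:,400:650]=c
cv2.imwrite("pics/e.png",o[:,:,::-1])
E
```

```text
[510. -19. 248.] 42.62891725978265
side [511. 384. 760.]
side door 0.61 [529. 134.  81.]
side cream_bottle 0.63 [580.  93.  91.]
side brown_bottle 0.79 [497.  89.  95.]
side cap px 306.5 274.5 210 [584.3  90.8 108. ]
top [ 427.  -96. 1119.]
wrist [501.  59. 410.]
wrist door 0.83 [534. 121.  78.]
wrist cream_bottle 0.92 [580.  85.  90.]
wrist brown_bottle 0.74 [493.  82.  92.]
wrist cap px 416.0 84.7 947 [585.3  86.5 108. ]
tri [586.1  87.3 101.4]
```

View pics/e.png

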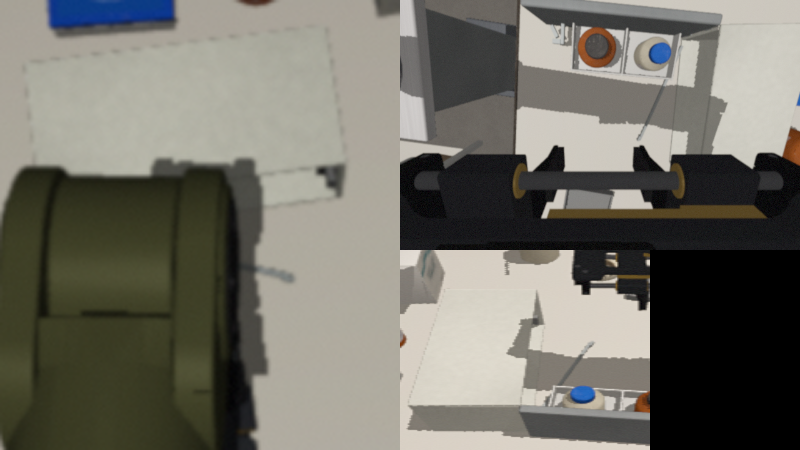

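In the picture the door stands open at about a right angle, seen from the wrist at (525,5)–(720,16). The cream cap is at (660,53) and the brown bottle is next to it at (597,46), both upright. The cap triangulates to (586, 87, 101), which fits the expected 92–108 band. I'll move above it and check once more.

Request:
play_rows(deltas=[{"fingers": 0.3, "dp": [0.2, 0.25, 0], "rot": [0, 0, -0.02]}, {"fingers": 0.3, "dp": [0.378, 0.5, 0], "rot": [0, 0, -0.02]}, {"fingers": 0.3, "dp": [0.378, 0.53, -0.2], "rot": [0, 0, -0.02]}, {"fingers": 0.3, "dp": [0.378, 0.53, -0.4], "rot": [0, 0, -0.02]}, {"fingers": 0.3, "dp": [0.378, 0.53, -0.4], "rot": [0, 0, -0.02]}, {"fingers": 0.3, "dp": [0.378, 0.53, -0.4], "rot": [0, 0, -0.02]}])

```text
time_s: 14.28
eef_pos: [587.6, 86.3, 170.1]
tcp_rot: [-90.0, -0.1, 4.8]
contact_force: [0.6, 0.1, -0.4]
finger_gap: 61.0
```

```bash
python3 - <<'E'
from h import *
s=sense(); print(np.round(s["eef_pos"],1),np.round(s["tcp_rot"],1),s["finger_gap"])
ims=[];rs=[]
for n in("side","wrist"):
    p,K,W=cap(n); ims.append(p); find(n,W,["cream_bottle","brown_bottle"])
    r=viewer.masks_of(n,"cream_bottle")
    if r:
        q=p.astype(int); m=r[0]["pixels"]&((q[:,:,2]-q[:,:,0])>35)
        v,u=np.nonzero(m); print(n,u.mean().round(1),v.mean().round(1),m.sum(),u.min(),u.max(),v.min(),v.max(),atz(K,W,u.mean(),v.mean(),104).round(1)); rs.append(ray(K,W,u.mean(),v.mean()))
    print(proj(K,W,s["eef_pos"]).round())
if len(rs)>1: print("tri",tri(rs).round(1))
o=np.hstack([cv2.resize(ims[1],(480,300)),cv2.resize(ims[0][200:340,220:369],(320,300))])
cv2.imwrite("pics/f.png",o[:,:,::-1])
E
```

```text
[587.6  86.3 170.1] [-90.   -0.1   4.8] 61.031442169474836
side cream_bottle 0.97 [583.  93.  86.]
side brown_bottle 0.92 [495.  92.  98.]
side 306.6 274.5 216 299 314 267 283 [584.6  89.1 104. ]
[304. 256.]
wrist cream_bottle 0.84 [585.  94.  88.]
wrist brown_bottle 0.75 [504.  89.  93.]
wrist 314.7 209.4 1226 296 333 189 229 [586.8  88.2 104. ]
[315. 251.]
tri [586.7  82.6  88.6]
```

View pics/f.png

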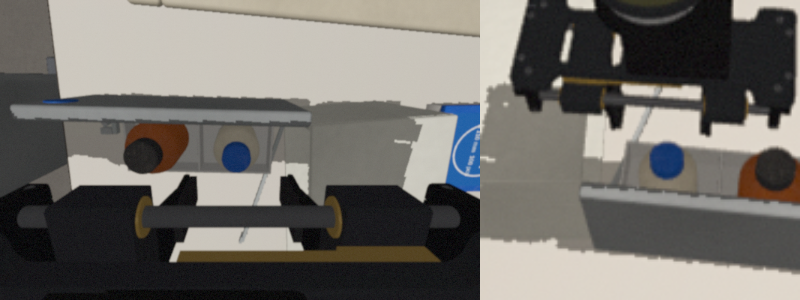

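Both bottles are upright, and the cap at (236,157) is centred between the fingers. I'll go down and grip.

Request:
play_rows(deltas=[{"fingers": 0.3, "dp": [-0.008, 0.011, -0.15], "rot": [0, 0, 0]}, {"fingers": 0.3, "dp": [-0.008, 0.011, -0.28], "rot": [0, 0, 0]}, {"fingers": 0.3, "dp": [-0.008, 0.011, -0.36], "rot": [0, 0, 0]}, {"fingers": 0.3, "dp": [-0.008, 0.011, -0.4], "rot": [0, 0, 0]}, {"fingers": 0.3, "dp": [-0.008, 0.011, -0.4], "rot": [0, 0, 0]}, {"fingers": 1, "dp": [-0.008, 0.011, -0.4], "rot": [0, 0, 0]}, {"fingers": 1, "dp": [-0.008, 0.011, -0.4], "rot": [0, 0, 0]}, {"fingers": 1, "dp": [-0.008, 0.011, -0.4], "rot": [0, 0, 0]}, {"fingers": 1, "dp": [-0.008, 0.011, -0.4], "rot": [0, 0, 0]}, {"fingers": 1, "dp": [-0.008, 0.011, -0.4], "rot": [0, 0, 0]}, {"fingers": 1, "dp": [-0.008, 0.011, -0.4], "rot": [0, 0, 0]}], grip_force=30)

```text
time_s: 16.05
eef_pos: [585.6, 88.8, 89.3]
tcp_rot: [-90.0, -0.1, 4.9]
contact_force: [-0.6, -0.5, 5.3]
finger_gap: 28.8
```

Request:
play_rows(deltas=[{"fingers": 1, "dp": [0, 0, 0.05], "rot": [0, 0, 0]}, {"fingers": 1, "dp": [0, 0, 0.15], "rot": [0, 0, 0]}, {"fingers": 1, "dp": [0, 0, 0.25], "rot": [0, 0, 0]}, {"fingers": 1, "dp": [0, 0, 0.35], "rot": [0, 0, 0]}, {"fingers": 1, "dp": [0, 0, 0.45], "rot": [0, 0, 0]}, {"fingers": 1, "dp": [0, 0, 0.5], "rot": [0, 0, 0]}, {"fingers": 1, "dp": [0, 0, 0.5], "rot": [0, 0, 0]}])

```text
time_s: 16.92
eef_pos: [585.6, 88.8, 189.5]
tcp_rot: [-90.0, -0.1, 4.9]
contact_force: [-0.1, -0.2, -3.8]
finger_gap: 28.7
```

```bash
python3 - <<'E'
from h import *
p,K,W=cap("side"); find("side",W,["cream_bottle","brown_bottle","tray"])
p2,K2,W2=cap("top"); find("top",W2,["tray"])
pw,Kw,Ww=cap("wrist"); find("wrist",Ww,["cream_bottle"])
o=np.hstack([cv2.resize(p[190:390,220:420],(300,300)),cv2.resize(pw,(480,300))])
cv2.imwrite("pics/g.png",o[:,:,::-1])
E
```

```text
side cream_bottle 0.82 [582. 105. 176.]
side cream_bottle 0.4 [530. 128.  75.]
side brown_bottle 0.87 [498.  92.  95.]
side tray 0.81 [ 516. -277.    8.]
top tray 0.71 [ 521. -275.    2.]
wrist cream_bottle 0.65 [587. 101. 186.]
```

View pics/g.png

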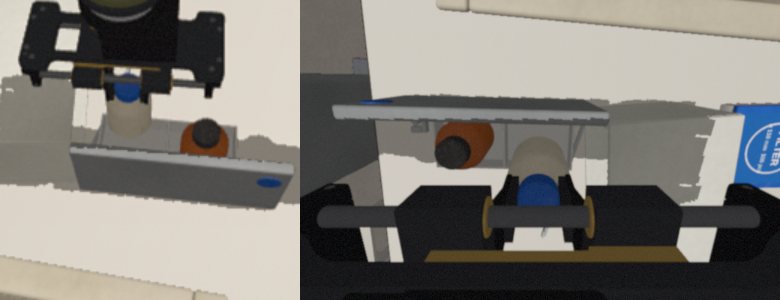

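The cream bottle is in the grip at (128,110), hanging upright, and the brown one is still in the rack at (205,133). Carrying it to the tray.

Request:
play_rows(deltas=[{"fingers": 1, "dp": [-0.02, -0.12, 0], "rot": [0, 0, -0.01]}, {"fingers": 1, "dp": [-0.06, -0.32, 0], "rot": [0, 0, -0.03]}, {"fingers": 1, "dp": [-0.1, -0.53, 0], "rot": [0, 0, -0.05]}, {"fingers": 1, "dp": [-0.13, -0.73, 0], "rot": [0, 0, -0.07]}, {"fingers": 1, "dp": [-0.167, -0.91, 0], "rot": [0, 0, -0.09]}])

```text
time_s: 17.95
eef_pos: [550.3, -98.1, 188.9]
tcp_rot: [-90.0, -0.0, -11.8]
contact_force: [-0.4, 0.8, -2.9]
finger_gap: 28.7
```

Request:
play_rows(deltas=[{"fingers": 1, "dp": [-0.04, -0.2, 0], "rot": [0, 0, -0.02]}, {"fingers": 1, "dp": [-0.08, -0.42, 0], "rot": [0, 0, -0.04]}, {"fingers": 1, "dp": [-0.12, -0.63, 0], "rot": [0, 0, -0.06]}, {"fingers": 1, "dp": [-0.15, -0.8, 0], "rot": [0, 0, -0.08]}, {"fingers": 1, "dp": [-0.167, -0.91, 0], "rot": [0, 0, -0.09]}, {"fingers": 1, "dp": [-0.167, -0.91, -0.15], "rot": [0, 0, -0.09]}, {"fingers": 1, "dp": [-0.167, -0.91, -0.25], "rot": [0, 0, -0.09]}, {"fingers": 1, "dp": [-0.167, -0.91, -0.3], "rot": [0, 0, -0.09]}, {"fingers": 1, "dp": [-0.167, -0.91, -0.3], "rot": [0, 0, -0.09]}])

```text
time_s: 19.08
eef_pos: [518.1, -274.6, 128.0]
tcp_rot: [-90.0, 0.1, -27.5]
contact_force: [-0.6, -0.4, -2.9]
finger_gap: 28.5
```

```bash
python3 - <<'E'
from h import *
s=sense()["eef_pos"]; print(np.round(s,1))
p,K,W=cap("side"); find("side",W,["cream_bottle","tray"])
p2,K2,W2=cap("wrist"); find("wrist",W2,["cream_bottle","tray"])
print(proj(K,W,[s[0],s[1],s[2]-67]))
cv2.imwrite("pics/i.png",np.hstack([cv2.resize(p[90:230,280:440],(400,350)),cv2.resize(p2,(400,350))])[:,:,::-1])
E
```

```text
[ 518.1 -274.6  128. ]
side cream_bottle 0.91 [ 516. -257.  110.]
side cream_bottle 0.74 [536. 130.  67.]
side tray 0.96 [ 522. -267.    6.]
wrist cream_bottle 0.73 [ 528. -266.  130.]
wrist tray 0.81 [ 538. -257.    5.]
[361.01969219 150.09930541]
```

View pics/i.png

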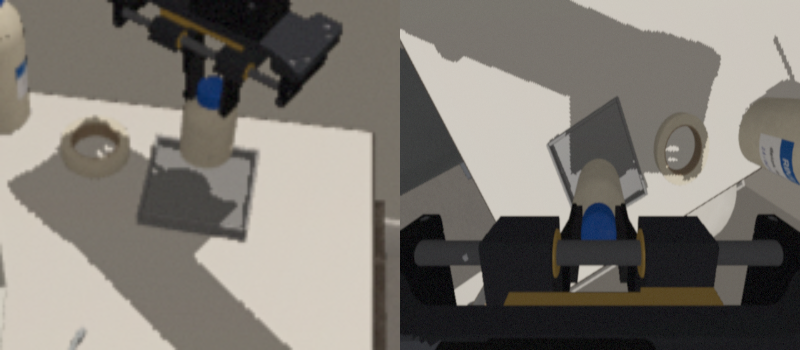

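The bottle hangs upright over the tray: bottle at (208,125) and tray at (198,190) in the crop, about 55 mm above the floor. Lowering it.

Request:
play_rows(deltas=[{"fingers": 1, "dp": [0, 0, -0.1], "rot": [0, 0, 0]}, {"fingers": 1, "dp": [0, 0, -0.18], "rot": [0, 0, 0]}, {"fingers": 1, "dp": [0, 0, -0.24], "rot": [0, 0, 0]}, {"fingers": 1, "dp": [0, 0, -0.265], "rot": [0, 0, 0]}, {"fingers": 1, "dp": [0, 0, -0.275], "rot": [0, 0, 0]}, {"fingers": 1, "dp": [0, 0, -0.275], "rot": [0, 0, 0]}, {"fingers": 1, "dp": [0, 0, -0.275], "rot": [0, 0, 0]}])

```text
time_s: 20.25
eef_pos: [518.7, -275.5, 74.1]
tcp_rot: [-90.0, -0.1, -27.5]
contact_force: [0.4, -0.5, -3.5]
finger_gap: 28.4
```

Request:
play_rows(deltas=[{"fingers": 1, "dp": [0, 0, -0.008], "rot": [0, 0, 0]}, {"fingers": 1, "dp": [0, 0, -0.012], "rot": [0, 0, 0]}, {"fingers": 1, "dp": [0, 0, -0.012], "rot": [0, 0, 0]}])

```text
time_s: 20.62
eef_pos: [518.7, -275.4, 71.7]
tcp_rot: [-90.0, -0.0, -27.5]
contact_force: [-0.4, 0.5, 0.6]
finger_gap: 28.6
```

The weight is off the gripper, so the bottle is standing. Release and rise.

Request:
play_rows(deltas=[{"fingers": 0.3, "dp": [0, 0, 0], "rot": [0, 0, 0]}, {"fingers": 0.3, "dp": [0, 0, 0], "rot": [0, 0, 0]}, {"fingers": 0.3, "dp": [0, 0, 0], "rot": [0, 0, 0]}, {"fingers": 0.3, "dp": [0, 0, 0], "rot": [0, 0, 0]}, {"fingers": 0.3, "dp": [0, 0, 0], "rot": [0, 0, 0]}, {"fingers": 0.3, "dp": [0, 0, 0.15], "rot": [0, 0, 0]}, {"fingers": 0.3, "dp": [0, 0, 0.4], "rot": [0, 0, 0]}, {"fingers": 0.3, "dp": [0, 0, 0.7], "rot": [0, 0, 0]}, {"fingers": 0.3, "dp": [0, 0.3, 0.9], "rot": [0, 0, 0]}, {"fingers": 0.3, "dp": [0, 0.6, 0.9], "rot": [0, 0, 0]}, {"fingers": 0.3, "dp": [0, 0.8, 0.9], "rot": [0, 0, 0]}, {"fingers": 0.3, "dp": [0, 0.8, 0.9], "rot": [0, 0, 0]}])

```text
time_s: 22.12
eef_pos: [518.9, -110.2, 251.2]
tcp_rot: [-89.9, 0.0, -27.1]
contact_force: [-0.3, 0.3, 0.3]
finger_gap: 61.1
```

```bash
python3 - <<'E'
from h import *
s=sense(); print(np.round(s["eef_pos"],1),s["finger_gap"],s["time_s"])
p,K,W=cap("side"); find("side",W,["cream_bottle","brown_bottle","tray","tape_roll","wash_bottle","door"])
p2,K2,W2=cap("top"); find("top",W2,["cream_bottle","tape_roll","wash_bottle","door"])
cv2.imwrite("pics/j.png",np.hstack([cv2.resize(p[60:360,180:460],(400,428)),cv2.resize(p2[70:280,180:450],(400,428))])[:,:,::-1])
E
```

```text
[ 518.9 -110.2  251.2] 61.052145890474016 22.125
side cream_bottle 0.68 [ 517. -262.   59.]
side brown_bottle 0.75 [494.  88.  97.]
side tray 0.76 [ 529. -255.    6.]
side tape_roll 0.79 [ 631. -306.   21.]
side wash_bottle 0.83 [ 739. -325.  109.]
side door 0.71 [535. 131.  72.]
top cream_bottle 0.77 [ 512. -272.   69.]
top tape_roll 0.86 [ 631. -310.   21.]
top wash_bottle 0.95 [ 731. -337.  135.]
top door 0.66 [543. 114.  43.]
```

View pics/j.png

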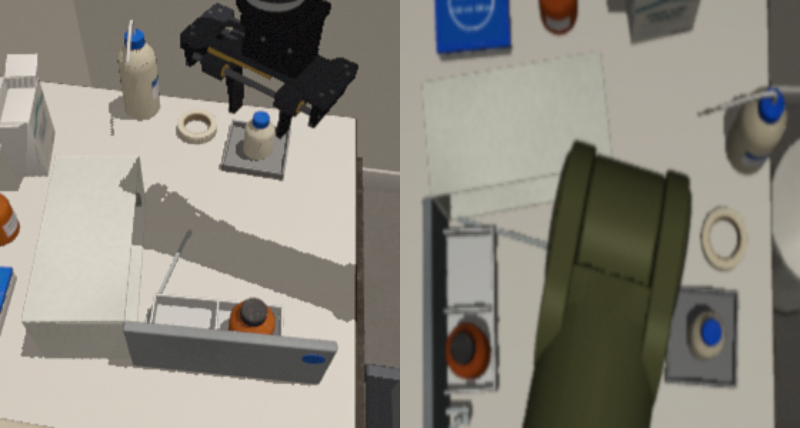

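The bottle stands upright in the tray at (260,140) in the side crop. The brown one is in its rack at (252,318), the door is open past a right angle, and the tape and wash bottle haven't moved. Handing in.

```bash
python3 -c "
from workcell import bot
print(bot.close_job())"
```

```text
the job is handed in; nothing more can be done
None
```

The job is done and handed in at about 22 s of the 67 s allowed. No verdict was reported.

- **Door:** I pressed it at the blue mark until it stopped moving. The push force at the stop was about 18 N, above the 5 to 12 N given for the catch. It sprang to about 0.37 rad, and I pushed it round from the inside to roughly 1.65 rad (about 95°), judged from the push path and the pictures rather than measured separately. It has stayed there.
- **Cream bottle:** I gripped it by the cap, lifted it out of the pocket nearer the hinge, and set it down near the middle of the grey tray. The wrist force showed its weight come off before I let go. The last pictures show it upright.
- **Everything else:** The brown bottle is still in its rack. The tape roll and wash bottle read within a few mm of where they started. The gripper is well clear of everything.

One check disagreed: with the gripper close above the cap, the second cap measurement gave a height of 89 mm, against 101 mm the first time and an expected 92 to 108 mm. The two views agreed sideways to about 2 mm, so I kept the expected height, and the grip held.

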